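# Find the concealed release and let the fence clamp the moulding

## Robot

A 7-joint arm with a two-finger parallel gripper is mounted at the origin on the work surface. World frame = base frame: x ahead of the robot, y to its left, z up, the work surface at z = 0. Lengths are in m, angles in degrees, forces in N, time in s.
With the tool pointing down it reaches from about 0.35 to 0.775 m from the base axis. Payload 3.1 kg.
Tool frame: the origin (TCP) lies at the very end of the fingers, on their centre line; the grasp point (between the pads) lies 19 mm behind it; z points along the fingers, y is the direction in which the jaws open and shut (so a half turn about z gives the same grasp; the last joint's range is limited). The gripper opens to 85 mm and grips with 20 to 120 N. Pads are 22 mm wide; open, the fingers measure 114 mm over their backs; the gripper's body (76 mm by 85 mm) begins 54 mm behind the grasp point. The pads swing forward as they close: fully open they stand 13 mm farther back than shut.
Start: joints at [-73.035, 17.813, 0.802, 86.603, -0.252, 75.585, -1.558], TCP at [0.182, 0.519, 0.231] pointing down, gripper open.
Joint ranges: [-154.91, 154.91], [-16.99, 109.72], [-72.82, 74.43], [7.12, 147.25], [-82.49, 262.49], [11.32, 116.49], [-174.64, 174.64]. Speed limits (degrees/s): [159.86, 159.86, 180, 180, 180, 180, 180].

## Interface

Orientations are given as [roll, pitch, yaw] about the fixed x, y, z axes, in that order (R = Rz(yaw) Ry(pitch) Rx(roll)).
In Python, from bench import env, get_image, calibration, finish_job, spotter gives the robot as it stands.
- The arm moves only by the shell command python3 -m handwheel 'ROWS' [OPENING]. ROWS is JSON, a list of rows, each a list of 2 entries, a list of its own where there are three numbers: the shift along the tool's x, y, z in mm, then the turn, a rotation vector about the tool's x, y, z in degrees. In form: [[[tx, ty, tz], [ax, ay, az]], ...]. A call has 1 to 8 rows; each row shifts and turns the commanded pose from where the row before left it, along the tool's axes as they then stand; what a row does not reach is not made up. A row lasts 1/12 s, in which the tool goes at most 41.7 mm and 7.16 degrees, less where a joint would pass 70% of its speed; a pose out of reach is approached as far as the arm can. A call with a gripper value outside its range is refused whole. OPENING is the gripper command: -1 is shut, 1 is fully open, values between are in proportion, set as the call begins (- or left out, the last holds). The fingers move at their own pace and stop on an object; the grip force is fixed at half the most. Time passes only in rows, so rows that do not move let the fingers close. It gives the time, the measured TCP pose, the force and the opening at its end, in the units of the state.
- env.observe(): the state, without advancing time (a new reading comes with each control period).
- get_image(name): name is "scene" or "side" or "wrist"; returns the picture (420x560x3 uint8, blue, green, red); there is no depth.
- calibration(name): a dict with "intrinsics" (3x3 intrinsics, pixels), "dist_coeffs" ([k1, k2, p1, p2, k3] as OpenCV has them; the pictures are not rectified), "R" (3x3) and "t" (3): a world point X has camera coordinates R X + t; the wrist camera has in their place "hand_eye" (4x4, takes a point from camera to tool coordinates, whose origin is the TCP and whose axes are the flange's). Camera axes: x right, y down, z forward; pixel columns grow to the right and rows downward; lengths in m; the calibration is good to about 2 mm. A picture is of the moment at which its call begins: read the wrist's pose just before it. calibration takes no time and is no camera call.
- finish_job(): hands the job in, once; it reports no verdict.
Trained networks look in the newest picture that a camera, given by its name, has taken for a name from the list of things; names that differ only in an ending like _2 or _b are one class to them, and where a whole thing is asked for, a point or a joint stands for the part that bears it (a point fixed in the world has none). Each returns a list of dicts, best first, with "confidence" (0 to 1); they miss things now and then, are a little off and sometimes report something else, mostly with a low value. They report only what shows in the picture. A call takes as long as a camera call. They do not tell look-alikes from the thing itself.
- spotter.search_frame(camera, query): "at" ([x, y, z] in m, in world coordinates, good to about 4 mm: the middle of the surface that is visible of it).
The state is a dict: "clock": time; "q": joint angles; "dq": joint speeds; "joint_torque": joint torques, N m; "eef_pos": TCP position; "eef_rot": TCP orientation; "contact_force": force on the tool from outside, world axes, zero at the start; "wrist_torque": the same for the moment, N m; "width": opening from 0.0 (shut) to 1.0 (fully open).
Only numpy, scipy, OpenCV 4.12 (cv2) and the standard library are available. Lean on these libraries where they do the work, as an engineer would, in place of code of your own. Each camera call takes 0.05 s, during which the arm holds its last target.

## Task

One of the six look-alike square caps set flush in the jig's flat panel is a concealed release button: feel across the panel with the fingertips for the cap that gives, and press it fully in. The fence then glides across by itself and clamps the beech moulding strip against the end stop; do not touch the fence or the strip. Let the button spring back, and leave the scribe, the cartridge and the spacers where they lie.

Things in the scene. Friction and masses are not known exactly. Their poses are not given: they have to be found in the camera images.
- jig: Framing jig of bare aluminium, fixed to the bench. Origin: on the bench under the centre of its flat panel. Jig z up, x points away from the panel to the fence deck, y along the track to the end stop (the jig may stand yawed up to 0.3 rad). The flat panel is 140 mm (x) by 200 mm (y), its top 30 mm above the bench; the deck beside it (jig x 70 to 260 mm, y -155 to 175 mm) is 12 mm high. The end stop stands on the deck, its face at jig y = 130 mm, top 52 mm above the bench.
- release (a joint): The concealed release: a sprung square cap, one of the six in the panel, hidden among five look-alike dead caps (which of the six places it has is not known beforehand). 0 = flush, grows as it is pressed down, 0.006 m = fully in. It begins to give at 2 N and is fully in at 5 N; it lets the fence go at about 4 mm and springs back when let go. The dead caps do not give at all.
- fence (a joint): Travel of the aluminium fence along the track (jig +y), m. 0 = held by the catch. When the release is pressed in, a spring of 2 to 4 N glides the fence across in 1.5 to 2 s; it reads about 0.166 when the moulding is clamped. The fence does not move before that, and does not go back.
- fence_mid (a point): The fence: an upright aluminium bar 160 mm (jig x) by 14 mm (y), from 14 to 54 mm above the bench, with ribs and a carriage behind it (reaching 43 mm to its -y side). Point: the centre of the bar. It starts at jig (165, -67) mm, 34 mm above the bench, and slides to +y.
- strip: Loose beech moulding strip, 170 mm long (its x), 24 mm wide, 18 mm high, lying on the deck between fence and end stop, about parallel to them. Origin: centre of its underside.
- scribe: Bystander: copper scribe lying on the bench at the panel's -y side, 145 mm long, 9 mm thick; origin under its shaft.
- cartridge: Bystander: black steel v-nailer cartridge, 111 by 34 by 40 mm high, on the bench at the panel's +y side; origin at the centre of its underside.
- spacer_a: Bystander: white nylon L-shaped frame spacer, 40 by 40 by 12 mm, on the bench; origin at the centre of its underside.
- spacer_b: Bystander: the other spacer, the same.
- cap0 (a point): Centre of the top face of a 46 mm square cap place in the panel, at jig (-29, -58) mm, flush with the panel top 30 mm above the bench, with a gap of 1.5 mm all round (openings 49 mm, spaced 58 mm). Dead cap or release, not known which.
- cap1 (a point): Centre of the top face of a 46 mm square cap place in the panel, at jig (-29, 0) mm, flush with the panel top 30 mm above the bench, with a gap of 1.5 mm all round (openings 49 mm, spaced 58 mm). Dead cap or release, not known which.
- cap2 (a point): Centre of the top face of a 46 mm square cap place in the panel, at jig (-29, 58) mm, flush with the panel top 30 mm above the bench, with a gap of 1.5 mm all round (openings 49 mm, spaced 58 mm). Dead cap or release, not known which.
- cap3 (a point): Centre of the top face of a 46 mm square cap place in the panel, at jig (29, -58) mm, flush with the panel top 30 mm above the bench, with a gap of 1.5 mm all round (openings 49 mm, spaced 58 mm). Dead cap or release, not known which.
- cap4 (a point): Centre of the top face of a 46 mm square cap place in the panel, at jig (29, 0) mm, flush with the panel top 30 mm above the bench, with a gap of 1.5 mm all round (openings 49 mm, spaced 58 mm). Dead cap or release, not known which.
- cap5 (a point): Centre of the top face of a 46 mm square cap place in the panel, at jig (29, 58) mm, flush with the panel top 30 mm above the bench, with a gap of 1.5 mm all round (openings 49 mm, spaced 58 mm). Dead cap or release, not known which.
Things that resemble listed ones, but are neither listed nor needed, are in the scene too. Several things have the shape of the strip; the one meant has the colours described above.

How it is judged:
By the outcome, as a careful person would: the job done as asked, in the order asked, and still so for the second after the job is handed in, with the robot touching nothing.
It also fails if it takes over 64 s, if anything falls off the work surface, if the arm or the gripper's body presses on something with over 40 N, if the wrist force passes 120 N, or if a joint passes its speed limit or range.

## Working session

There is one attempt and no reset: what is moved stays moved. The work goes in short steps, Python scripts to look and compute and a shell command to move; the robot and the scene stay as the last step left them, time stands still between calls to the robot, and variables do not carry over. Pictures are saved under pics/ and viewed, and the job is handed in when it is done.

```bash
ls; mkdir -p pics
python3 - <<'E'
from bench import env,get_image,calibration,spotter
import cv2
print(env.observe())
for n in ("scene","side","wrist"):
    cv2.imwrite(f"pics/{n}0.png",get_image(n))
E
```

```text
pics
{'clock': 0.0, 'q': array([-73.03526371,  17.86148699,   0.80112872,  86.69213134,
        -0.25189427,  75.5838754 ,  -1.55807704]), 'dq': array([ 0.09096281,  0.02325192, -0.01305442, -0.10414505, -0.01929737,
       -0.01745487, -0.06534149]), 'joint_torque': array([-3.00765605e-04, -3.79917598e+01,  1.45653994e-01, -2.30594051e+01,
        1.20980566e-02,  1.36264067e-02, -1.01148359e-06]), 'eef_pos': array([0.18201555, 0.5182366 , 0.23020977]), 'eef_rot': array([-1.79864380e+02,  5.58845459e-03,  1.60651381e+02]), 'contact_force': array([-0.25616162, -0.0256306 ,  0.04265789]), 'wrist_torque': array([-0.000637  , -0.00048328, -0.02254927]), 'width': 0.9994324324879299}
```

View pics/scene0.png

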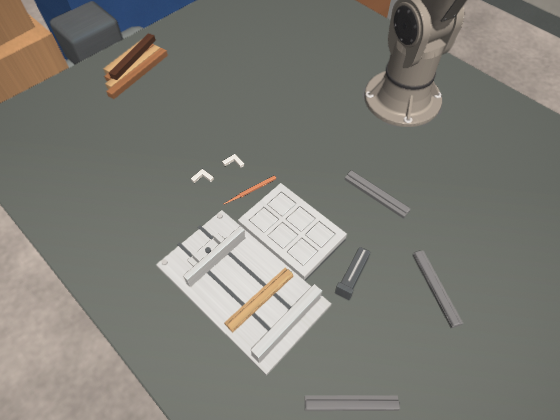

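View pics/side0.png

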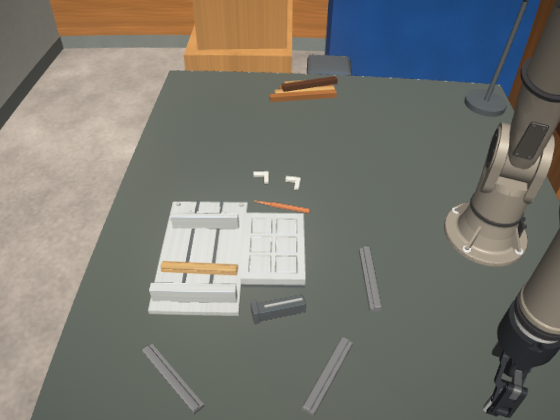

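View pics/wrist0.png

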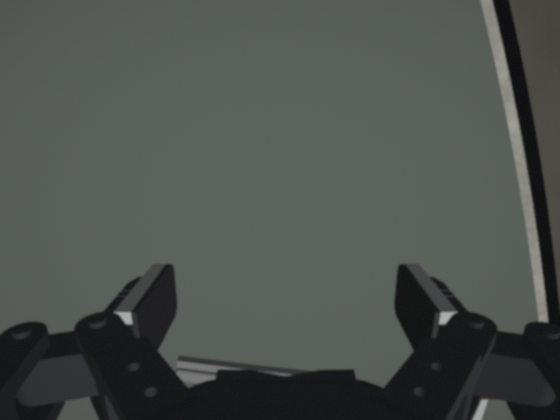

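The scene shows the jig with its panel caps near (264–320, 204–251). The beech strip is at (260,299), the fence at (214,255), the scribe at (250,190), the cartridge at (353,272) and the spacers at (202,176) and (233,160). The grey strips at (377,193), (437,287) and (352,402) and the pile at (135,65) are look-alikes. Next I'll fit the jig pose.

Run:
```python
import cv2
a=cv2.imread("pics/scene0.png")[175:290,225:360]
cv2.imwrite("pics/c1.png",cv2.resize(a,None,fx=5,fy=5,interpolation=cv2.INTER_CUBIC)[:600,:800])
a=cv2.imread("pics/side0.png")[200:300,200:320]
cv2.imwrite("pics/c2.png",cv2.resize(a,None,fx=6,fy=6,interpolation=cv2.INTER_CUBIC))
```

```text
(no output)
```

View pics/c1.png

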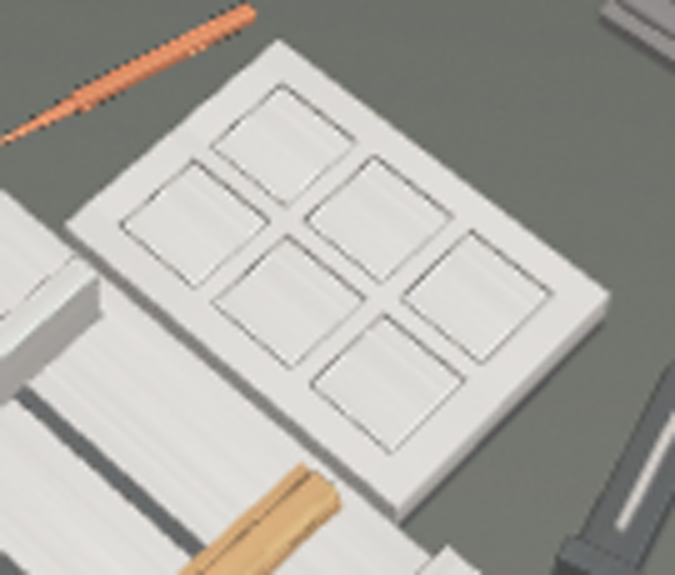

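View pics/c2.png

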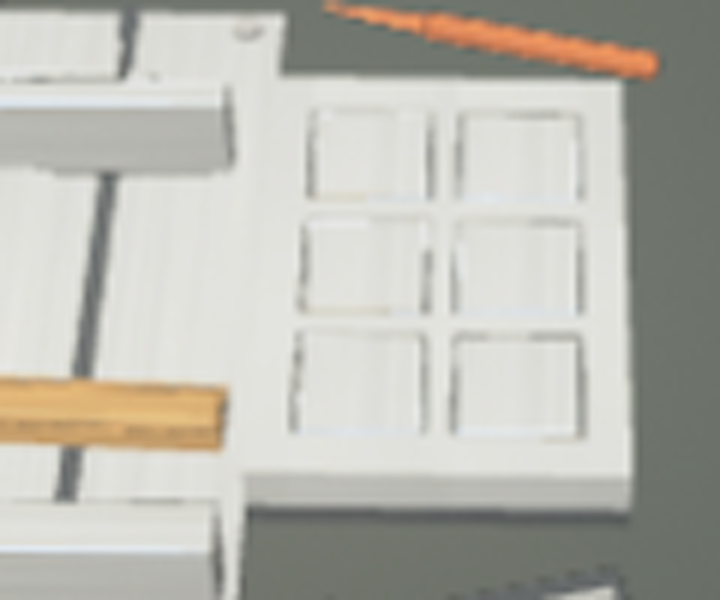

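```bash
cat > h.py <<'E'
import numpy as np,cv2
from scipy.optimize import least_squares
from scipy.spatial.transform import Rotation as Ro
from bench import calibration
CAP=np.array([[-29,-58],[-29,0],[-29,58],[29,-58],[29,0],[29,58]])/1e3
def proj(n,X):
    c=calibration(n)
    return cv2.projectPoints(np.asarray(X,float).reshape(-1,3),cv2.Rodrigues(np.array(c["R"]))[0],np.array(c["t"],float),np.array(c["intrinsics"]),np.array(c["dist_coeffs"]))[0][:,0]
def J(p,P,z=.03):
    c,s=np.cos(p[2]),np.sin(p[2]);P=np.atleast_2d(P)
    return np.c_[p[0]+c*P[:,0]-s*P[:,1],p[1]+s*P[:,0]+c*P[:,1],np.full(len(P),z)]
E
cat > fit.py <<'E'
from h import *
K=np.array([[-70,-100],[70,-100],[70,100],[-70,100]])/1e3
sc=np.array([[283,146],[379,219],[477,297],[195,224],[289,302],[388,383],[280,40],[67,224],[398,512],[608,294]])/5+[225,175]-.4
si=np.array([[521,157],[518,268],[518,385],[371,154],[366,265],[360,384],[622,82],[632,472]])/6+[200,200]-.4
A=np.r_[CAP,K];B=np.r_[CAP,K[[0,3]]]
fs=lambda p:(proj("scene",J(p,A))-sc).ravel()
fd=lambda p:(proj("side",J(p,B))-si).ravel()
for f in (fs,fd,lambda p:np.r_[fs(p),fd(p)]):
    best=min((least_squares(f,[.5,0,y]) for y in (0,1.5,3,-1.5)),key=lambda r:r.cost)
    print(best.x,np.degrees(best.x[2]),np.sqrt(2*best.cost/len(best.fun)))
np.save("jig.npy",best.x)
print(J(best.x,CAP).round(4))
E
python3 fit.py
```

```text
[0.52051939 0.08825771 0.03976809] 2.2785437872852343 0.26093473498899555
[0.5217936  0.09128972 0.03993176] 2.287921129126905 0.29266289403961215
[0.52120075 0.08930517 0.03837389] 2.1986621994490356 0.5063993079325702
[[0.4944 0.0302 0.03  ]
 [0.4922 0.0882 0.03  ]
 [0.49   0.1461 0.03  ]
 [0.5524 0.0325 0.03  ]
 [0.5502 0.0904 0.03  ]
 [0.548  0.1484 0.03  ]]
```

Run:
```python
from bench import get_image,spotter
from h import *
p=np.load("jig.npy") if __import__("os").path.exists("jig.npy") else None
get_image("scene")
for q in ("jig","strip","fence_mid","cartridge"):
    print(q,[(np.round(d["at"],3),round(d["confidence"],2)) for d in spotter.search_frame("scene",q)][:3])
print(J(p,[[0,0],[165,-67] ] ) if 0 else J(p,np.array([[0,0],[.165,-.067]])))
```

```text
jig [(array([0.668, 0.109, 0.01 ]), 0.62)]
strip [(array([0.682, 0.162, 0.032]), 0.98), (array([0.306, 0.163, 0.014]), 0.93), (array([0.406, 0.401, 0.019]), 0.83)]
fence_mid [(array([0.698, 0.033, 0.042]), 0.87), (array([0.67 , 0.106, 0.012]), 0.69)]
cartridge [(array([0.516, 0.262, 0.035]), 0.74), (array([0.671, 0.113, 0.016]), 0.62)]
[[0.52120075 0.08930517 0.03      ]
 [0.6886497  0.02868463 0.03      ]]
```

```bash
cat > d.py <<'E'
# usage: d.py x y z yaw -> tool-frame delta (mm, deg) from the measured pose
import sys
from h import *
from bench import env
s=env.observe();R=Ro.from_euler('xyz',s["eef_rot"],degrees=True)
x,y,z,w=map(float,sys.argv[1:])
d=R.inv().apply(np.array([x,y,z])-s["eef_pos"])*1e3
r=(R.inv()*Ro.from_euler('xyz',[180,0,w],degrees=True)).as_rotvec(degrees=True)
print("t",s["clock"],"pos",s["eef_pos"].round(4),s["eef_rot"].round(2),"F",s["contact_force"].round(2),"w",round(s["width"],3));print("shift",d.round(1),"turn",r.round(2))
E
python3 -m handwheel '[[[0,0,0],[0,0,-5.4]],[[0,0,0],[0,0,-5.4]],[[0,0,0],[0,0,-5.4]],[[0,0,0],[0,0,-5.3]],[[0,0,0],[0,0,0]]]' -1; python3 d.py .4922 .0882 .1 -177.8
```

```text
clock: 0.82
eef_pos: [0.1822, 0.5189, 0.2313]
eef_rot: [180.0, -0.0, -177.8]
contact_force: [-0.6, -0.3, -0.7]
width: 0.297
t 0.8167 pos [0.1822 0.5189 0.2313] [ 1.8000e+02 -1.0000e-02 -1.7776e+02] F [-0.61 -0.31 -0.66] w 0.297
shift [-293.  -442.5  131.3] turn [ 0.   -0.01  0.04]
```

```bash
python3 -m handwheel '[[[-18.3,-27.6,6],[0,0,0]],[[-18.3,-27.6,6],[0,0,0]],[[-18.3,-27.6,6],[0,0,0]],[[-18.3,-27.6,6],[0,0,0]],[[-18.3,-27.6,6],[0,0,0]],[[-18.3,-27.6,6],[0,0,0]],[[-18.3,-27.6,6],[0,0,0]],[[-18.3,-27.6,6],[0,0,0]]]'; python3 -m handwheel '[[[-18.3,-27.6,6],[0,0,0]],[[-18.3,-27.6,6],[0,0,0]],[[-18.3,-27.6,6],[0,0,0]],[[-18.3,-27.6,6],[0,0,0]],[[-18.3,-27.6,6],[0,0,0]],[[-18.3,-27.6,6],[0,0,0]],[[-18.3,-27.6,6],[0,0,0]],[[-18.3,-27.6,6],[0,0,0]]]'; python3 -m handwheel '[[[0,0,0],[0,0,0]],[[0,0,0],[0,0,0]]]';  python3 d.py .4922 .0882 .04 -177.8
python3 - <<'E'
from bench import get_image
import cv2
cv2.imwrite("pics/w1.png",get_image("wrist"));cv2.imwrite("pics/s1.png",get_image("side"))
E
```

```text
clock: 1.48
eef_pos: [0.3376, 0.3024, 0.1833]
eef_rot: [180.0, 0.0, -178.0]
contact_force: [0.1, 0.3, 0.7]
width: 0.0
clock: 2.15
eef_pos: [0.4923, 0.0874, 0.1353]
eef_rot: [180.0, 0.0, -178.0]
contact_force: [-0.1, -0.3, 0.5]
width: 0.002
clock: 2.32
eef_pos: [0.4921, 0.0861, 0.135]
eef_rot: [-179.9, -0.0, -178.3]
contact_force: [0.0, 0.4, 0.2]
width: 0.0
t 2.3167 pos [0.4921 0.0861 0.135 ] [-1.7994e+02 -1.0000e-02 -1.7828e+02] F [0.05 0.36 0.19] w 0.0
shift [-0.1  2.2 95. ] turn [-0.06 -0.01 -0.48]
```

View pics/w1.png

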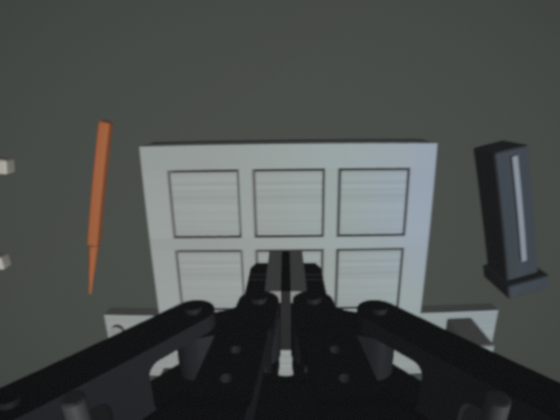

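View pics/s1.png

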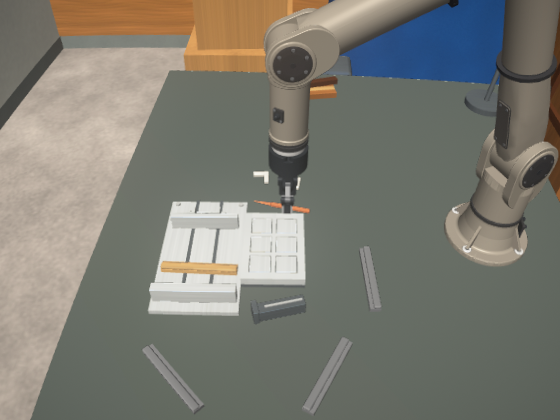

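The wrist view shows cap0, cap1 and cap2 centred at (205,204), (289,203) and (373,202), with the cartridge at (507,215) on the +y side. I'll check the jig fit against this view.

Run:
```python
from h import *
from bench import env
s=env.observe();c=calibration("wrist");H=np.array(c["hand_eye"])
R=Ro.from_euler('xyz',s["eef_rot"],degrees=True).as_matrix()
p=np.load("jig.npy")
def f(p):
    X=J(p,np.r_[CAP,[[-.07,-.1],[-.07,.1]]]);T=(X-s["eef_pos"])@R
    C=(T-H[:3,3])@H[:3,:3]
    return cv2.projectPoints(C,np.zeros(3),np.zeros(3),np.array(c["intrinsics"]),np.array(c["dist_coeffs"]))[0][:,0]
print(f(p).round(0))
m=np.array([[205,204],[289,203],[373.,202],[141,148],[437,143]]);i=[0,1,2,6,7]
r=least_squares(lambda q:(f(q)[i]-m).ravel(),p);print(r.x,r.cost,J(r.x,CAP).round(4))
```

```text
[[199. 206.]
 [283. 206.]
 [367. 206.]
 [204. 282.]
 [283. 283.]
 [362. 282.]
 [134. 148.]
 [432. 147.]]
[0.51917449 0.09414096 0.05302773] 3.3912531248286344 [[0.4933 0.0347 0.03  ]
 [0.4902 0.0926 0.03  ]
 [0.4871 0.1505 0.03  ]
 [0.5512 0.0378 0.03  ]
 [0.5481 0.0957 0.03  ]
 [0.5451 0.1536 0.03  ]]
```

```bash
python3 -m handwheel '[[[0.5,3,20],[0,0,0]],[[0.5,0,25],[0,0,0]],[[0,0,25],[0,0,0]],[[0,0,20],[0,0,0]],[[0,0,5],[0,0,0]],[[0,0,0],[0,0,0]],[[0,0,0],[0,0,0]]]';  python3 d.py .491 .09 .03 -177.8
```

```text
clock: 3.0
eef_pos: [0.4906, 0.0928, 0.0411]
eef_rot: [180.0, 0.1, -177.8]
contact_force: [-0.3, 0.4, -0.1]
width: -0.0
t 3.0 pos [0.4906 0.0928 0.0411] [ 1.7996e+02  6.0000e-02 -1.7776e+02] F [-0.3   0.39 -0.08] w -0.0
shift [-0.2 -2.9 11.1] turn [0.04 0.06 0.04]
```

```bash
python3 -m handwheel '[[[0,0,3],[0,0,0]],[[0,0,3],[0,0,0]],[[0,0,2],[0,0,0]],[[0,0,0],[0,0,0]]]'; for i in 1; do python3 -m handwheel '[[[0,0,1],[0,0,0]],[[0,0,0],[0,0,0]]]'; done;python3 -m handwheel '[[[0,0,1],[0,0,0]],[[0,0,0],[0,0,0]]]';python3 -m handwheel '[[[0,0,1],[0,0,0]],[[0,0,0],[0,0,0]]]'
```

```text
clock: 3.33
eef_pos: [0.4903, 0.0916, 0.0324]
eef_rot: [180.0, 0.0, -177.9]
contact_force: [0.2, -0.3, -0.3]
width: 0.002
clock: 3.5
eef_pos: [0.4904, 0.0915, 0.0313]
eef_rot: [180.0, 0.0, -177.9]
contact_force: [-0.3, 0.1, -0.5]
width: -0.002
clock: 3.67
eef_pos: [0.4903, 0.0916, 0.0302]
eef_rot: [-180.0, -0.0, -177.9]
contact_force: [0.2, -0.1, -0.0]
width: -0.005
clock: 3.83
eef_pos: [0.4903, 0.0916, 0.0301]
eef_rot: [180.0, -0.0, -177.9]
contact_force: [-1.9, 0.9, 6.2]
width: -0.001
```

Cap1 took 6 N without moving, so it's dead. Next is cap0.

```bash
python3 -m handwheel '[[[0,0,-6],[0,0,0]],[[0,-19.5,0],[0,0,0]],[[0,-19.5,0],[0,0,0]],[[0,-19,0],[0,0,0]],[[0,0,0],[0,0,0]],[[0,0,3],[0,0,0]],[[0,0,2],[0,0,0]],[[0,0,0],[0,0,0]]]'; python3 -m handwheel '[[[0,0,1],[0,0,0]],[[0,0,0],[0,0,0]]]'; python3 -m handwheel '[[[0,0,0.5],[0,0,0]],[[0,0,0],[0,0,0]]]'
```

```text
clock: 4.5
eef_pos: [0.4925, 0.0349, 0.0302]
eef_rot: [180.0, -0.0, -177.7]
contact_force: [-0.7, -1.1, 0.7]
width: 0.002
clock: 4.67
eef_pos: [0.4925, 0.0349, 0.0301]
eef_rot: [180.0, -0.0, -177.7]
contact_force: [-2.2, -0.4, 7.2]
width: 0.002
clock: 4.83
eef_pos: [0.4925, 0.0349, 0.0301]
eef_rot: [179.9, -0.0, -177.7]
contact_force: [-3.5, -0.5, 10.4]
width: 0.001
```

Cap0 is dead. Next is cap3 (jig +x, so tool −x).

```bash
python3 -m handwheel '[[[0,0,-6.5],[0,0,0]],[[-19.5,-1,0],[0,0,0]],[[-19.5,-1,0],[0,0,0]],[[-19,0,0],[0,0,0]],[[0,0,0],[0,0,0]],[[0,0,3],[0,0,0]],[[0,0,2],[0,0,0]],[[0,0,0],[0,0,0]]]'; python3 -m handwheel '[[[0,0,1],[0,0,0]],[[0,0,0],[0,0,0]]]'; python3 -m handwheel '[[[0,0,0.5],[0,0,0]],[[0,0,0],[0,0,0]]]'
```

```text
clock: 5.5
eef_pos: [0.5497, 0.0345, 0.0302]
eef_rot: [180.0, -0.0, -177.8]
contact_force: [0.9, -0.2, 2.1]
width: 0.0
clock: 5.67
eef_pos: [0.5497, 0.0345, 0.0302]
eef_rot: [179.9, -0.0, -177.8]
contact_force: [-2.1, -0.1, 7.1]
width: -0.003
clock: 5.83
eef_pos: [0.5497, 0.0345, 0.0301]
eef_rot: [179.9, -0.0, -177.8]
contact_force: [-2.9, 0.5, 9.8]
width: 0.002
```

Cap3 is dead. Next is cap4.

```bash
python3 -m handwheel '[[[0,0,-6.5],[0,0,0]],[[0,19.5,0],[0,0,0]],[[0,19.5,0],[0,0,0]],[[0,19,0],[0,0,0]],[[0,0,0],[0,0,0]],[[0,0,3],[0,0,0]],[[0,0,2],[0,0,0]],[[0,0,0],[0,0,0]]]'; python3 -m handwheel '[[[0,0,1],[0,0,0]],[[0,0,0],[0,0,0]]]'; python3 -m handwheel '[[[0,0,0.5],[0,0,0]],[[0,0,0],[0,0,0]]]'
```

```text
clock: 6.5
eef_pos: [0.5479, 0.0906, 0.0299]
eef_rot: [-180.0, -0.1, -177.9]
contact_force: [-1.3, -0.4, 0.2]
width: 0.002
clock: 6.67
eef_pos: [0.5481, 0.0904, 0.0294]
eef_rot: [-180.0, -0.0, -177.9]
contact_force: [-1.2, 0.8, 2.3]
width: 0.001
clock: 6.83
eef_pos: [0.5481, 0.0905, 0.029]
eef_rot: [-179.9, -0.0, -177.9]
contact_force: [-2.6, -1.2, 3.8]
width: -0.002
```

Cap4 gives, so I'll press it fully in.

```bash
python3 -m handwheel '[[[0,0,1],[0,0,0]],[[0,0,1],[0,0,0]],[[0,0,1],[0,0,0]],[[0,0,0],[0,0,0]]]'; python3 -m handwheel '[[[0,0,1],[0,0,0]],[[0,0,1],[0,0,0]],[[0,0,1],[0,0,0]],[[0,0,0],[0,0,0]]]'
```

```text
clock: 7.17
eef_pos: [0.5483, 0.0907, 0.0256]
eef_rot: [-179.9, -0.0, -177.9]
contact_force: [-0.7, -2.5, 3.5]
width: -0.006
clock: 7.5
eef_pos: [0.5486, 0.0912, 0.024]
eef_rot: [-180.0, 0.0, -177.9]
contact_force: [-4.3, -3.8, 11.7]
width: -0.0
```

It bottomed out at 6 mm with 11.7 N. Now I'll retreat straight up.

```bash
python3 -m handwheel '[[[0,0,-4],[0,0,0]],[[0,0,-8],[0,0,0]],[[0,0,-15],[0,0,0]],[[0,0,-25],[0,0,0]],[[0,0,-30],[0,0,0]],[[0,0,-30],[0,0,0]],[[10,0,-30],[0,0,0]],[[20,0,-20],[0,0,0]]]'; python3 -m handwheel '[[[25,0,0],[0,0,0]],[[30,0,0],[0,0,0]],[[30,0,0],[0,0,0]],[[0,0,0],[0,0,0]],[[0,0,0],[0,0,0]],[[0,0,0],[0,0,0]],[[0,0,0],[0,0,0]],[[0,0,0],[0,0,0]]]'
python3 -m handwheel '[[[0,0,0],[0,0,0]],[[0,0,0],[0,0,0]],[[0,0,0],[0,0,0]],[[0,0,0],[0,0,0]],[[0,0,0],[0,0,0]],[[0,0,0],[0,0,0]],[[0,0,0],[0,0,0]],[[0,0,0],[0,0,0]]]'
python3 -m handwheel '[[[0,0,0],[0,0,0]],[[0,0,0],[0,0,0]],[[0,0,0],[0,0,0]],[[0,0,0],[0,0,0]],[[0,0,0],[0,0,0]],[[0,0,0],[0,0,0]],[[0,0,0],[0,0,0]],[[0,0,0],[0,0,0]]]'
python3 - <<'E'
from bench import get_image
import cv2
a=get_image("side");b=get_image("scene")
cv2.imwrite("pics/s2.png",cv2.resize(a[130:330,100:340],None,fx=3,fy=3));cv2.imwrite("pics/c3.png",cv2.resize(b[140:390,130:390],None,fx=2.4,fy=2.4))
E
```

```text
clock: 8.17
eef_pos: [0.5215, 0.0922, 0.188]
eef_rot: [179.9, 0.4, -177.8]
contact_force: [0.3, 0.6, 1.0]
width: 0.0
clock: 8.83
eef_pos: [0.4347, 0.0878, 0.185]
eef_rot: [-180.0, 0.1, -177.9]
contact_force: [0.4, 0.9, 0.7]
width: -0.002
clock: 9.5
eef_pos: [0.4334, 0.0875, 0.1848]
eef_rot: [180.0, 0.0, -177.8]
contact_force: [-0.4, 0.4, -0.3]
width: 0.005
clock: 10.17
eef_pos: [0.4334, 0.0874, 0.1848]
eef_rot: [-180.0, 0.0, -177.9]
contact_force: [0.8, 0.5, -0.3]
width: 0.003
```

View pics/s2.png

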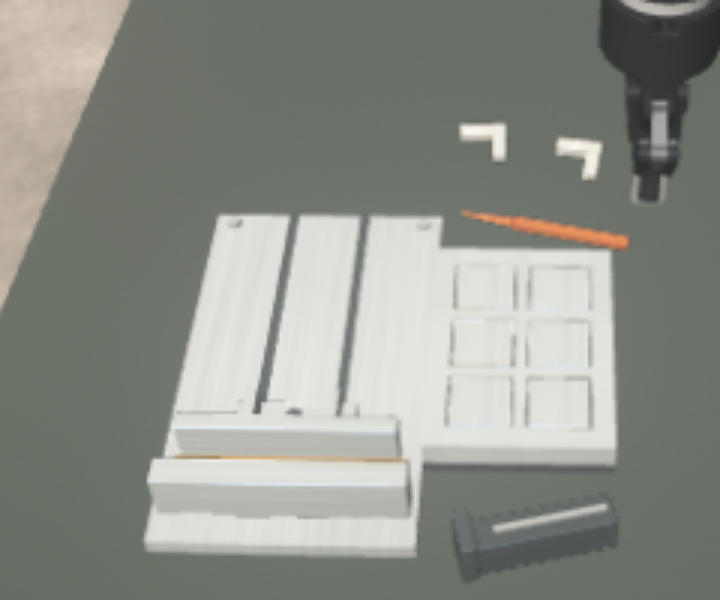

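View pics/c3.png

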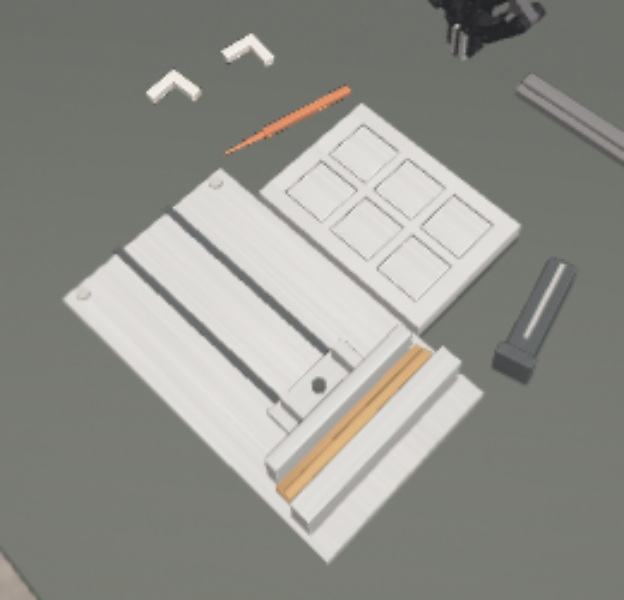

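Both pictures show the fence against the strip and the strip against the end stop. All six caps look flush, and the bystanders have not moved. I'll confirm that the scene is still and check the travel, then hand in.

```bash
python3 -m handwheel '[[[0,0,0],[0,0,0]],[[0,0,0],[0,0,0]],[[0,0,0],[0,0,0]],[[0,0,0],[0,0,0]],[[0,0,0],[0,0,0]],[[0,0,0],[0,0,0]],[[0,0,0],[0,0,0]],[[0,0,0],[0,0,0]]]'
python3 - <<'E'
from bench import get_image,spotter,finish_job
from h import *
b=get_image("scene");o=cv2.imread("pics/scene0.png")
c=cv2.resize(b[140:390,130:390],None,fx=2.4,fy=2.4);print("change since last",np.abs(c.astype(int)-cv2.imread("pics/c3.png")).max())
d=np.abs(b.astype(int)-o).max(2)
print("panel/scribe/spacers/cartridge diff",d[190:270,245:340].max(),d[150:205,190:278].max(),d[248:298,336:370].max())
p=np.load("jig.npy")
# expected fence top -y.. +y edges when clamped (top z .054), and end-stop face
print(((proj("scene",J(p,np.array([[.085,.106],[.245,.106],[.085,.092],[.245,.092]]),.054))-[130,140])*2.4).round())
for q in("fence_mid","strip"):
    print(q,[(np.round(e["at"],3),round(e["confidence"],2)) for e in spotter.search_frame("scene",q)][:2])
E
```

```text
clock: 10.93
eef_pos: [0.4334, 0.0875, 0.1848]
eef_rot: [180.0, 0.0, -177.8]
contact_force: [-0.6, 0.1, -0.1]
width: -0.001
change since last 23
panel/scribe/spacers/cartridge diff 112 4 4
[[412. 334.]
 [274. 473.]
 [400. 323.]
 [262. 460.]]
fence_mid [(array([0.684, 0.195, 0.047]), 0.9)]
strip [(array([0.697, 0.418, 0.02 ]), 0.8), (array([0.406, 0.4  , 0.017]), 0.78)]
```

Run:
```python
from bench import get_image
import cv2,numpy as np
b=get_image("scene");o=cv2.imread("pics/scene0.png")
d=np.abs(b.astype(int)-o).max(2)
m=np.zeros(d.shape,np.uint8);cv2.fillConvexPoly(m,np.array([[281,187],[244,221],[303,272],[342,235]]),1)
print("panel diff",(d*m).max())
c=cv2.resize(b[140:390,130:390],None,fx=2.4,fy=2.4);e=np.abs(c.astype(int)-cv2.imread("pics/c3.png")).max(2)
y,x=np.where(e>6);print(len(y),x.min() if len(x) else 0,x.max() if len(x) else 0,y.min() if len(x) else 0,y.max() if len(x) else 0)
```

```text
panel diff 5
16 458 462 23 26
```

The panel looks the same as at the start, so the button is back out. The only change since the last picture is a few pixels at the gripper.

```bash
python3 -c "
from bench import finish_job
print(finish_job())"
```

```text
the job is handed in; nothing more can be done
None
```

The release button is cap4. I pressed it fully in, and the fence has clamped the beech strip against the end stop. The job was handed in at about 11 s.

- **Finding the button:** With the gripper shut, I felt cap1, cap0 and cap3. None of them moved under 6–10 N, so they are dead. Cap4 gave, and bottomed out 6 mm down at about 12 N. I did not need to try cap2 or cap5. I then lifted straight up and backed away.
- **Fence:** In the last pictures its top edges lie within a few pixels of where a clamped fence (0.166 m travel) should show. The strip sits tight between the fence and the end stop.
- **Everything else:** The panel looks the same as at the start, so the button has sprung back. The scribe, cartridge and spacers have not moved. Nothing was moving at the end except a few pixels at the gripper.
- **Checks that disagreed:**
  - The wrist camera placed the caps about 5 mm away from where the fixed cameras did. I aimed between the two, well inside the caps.
  - In the last check the strip detector reported only the look-alike strips, so I confirmed the beech strip by eye in the pictures.

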